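Put the small saw-bench things back in their docks

TASK

Tidy the bench on the left of the mitre saw: put the felt marker, the cork sanding block, the tape measure and the small red wax tin each into the blue dock that is made for it, flat on the dock's floor or seat and inside the rim. Leave the open tin of screws where it is.

Things in the scene. Friction and masses are not known exactly. Their poses are not given: they have to be found in the camera images.
- marker: Fat felt marker, white with a red cap, lying on the bench: 135 mm long along its y, 17 mm diameter. Grasp across its x at mid-length (the fingertips may reach almost down to the bench). Origin: on its underside at mid-length as it lies at the start; z up. 0.02 to 0.03 kg. Starts loose behind the row of docks, y roughly along world x.
- marker_mid (a point): Point on the marker's long axis at mid-length, 8 mm above its underside; axes as the marker's. In the dock it ends 16 mm above the dock's underside.
- sanding_block: Plain tan cork sanding block: 60 mm wide along its x, 112 mm long along its y, 27 mm high. Grasp across x. Origin: centre of its underside; z up. 0.10 to 0.16 kg. Starts loose behind the row of docks, long axis roughly along world x.
- tape_measure: Yellow and black pocket tape measure standing on its flat base: 40 mm wide along its x, 98 mm long along its y with the blade hook, 70 mm high. The solid body reaches from -31 to +46 mm along y. Grasp it across x, about 45 mm above the base, middle of the body. Origin: centre of the underside; z up. 0.34 kg. Starts in the row of docks, y roughly along world x.
- wax_tin: Small flat round tin of paste wax, red lid with a white spot: 51 mm diameter (lid; solid 50), 26 mm high, standing lid up. Grasp it across the diameter in any direction. Origin: centre of its underside; z up. 0.10 to 0.20 kg. Starts loose behind the row of docks, nearest the saw.
- marker_dock: Blue marker dock, fixed, left of the saw: a 3 mm high, 24 mm wide strip with a raised U-shaped, black-lined cradle at either end. The cradle seats (38 to 74 mm either side of the middle along y), 8 mm up, carry the marker (either way round); rims 18 mm up, inside 30 (x) by 148 mm (y), outside 38 by 156. Open between the cradles for the fingers. Origin: centre of its underside; z up.
- block_dock: Blue rectangular tray with a speckled cork floor, the widest dock, for the sanding block, fixed, left of the saw: inside 76 mm (x) by 124 mm (y), outside 84 by 132 mm, floor 4 mm and rim 12 mm above its underside. Block may lie either way round, long axis along y. Origin: centre of its underside; z up.
- tape_dock: Blue narrow rectangular tray with black floor and a 22 mm gap in the middle of either end wall, for the tape measure (on its base, either way round, long axis along y), fixed, left of the saw: inside 50 mm (x) by 108 mm (y), outside 58 by 116, floor 4 mm and rim 16 mm above its underside. Origin: centre of its underside; z up.
- wax_dock: Blue round cup with a black floor, for the wax tin, fixed, left of the saw: inside diameter 64 mm, outside 72 mm, floor 4 mm and rim 12 mm above its underside. Origin: centre of its underside; z up.
- screw_tin: Open round grey tin of screws, 69 mm across, 38 mm high, standing loose right beside the mitre saw. Bystander: not to be moved. Origin: centre of its underside. To the right of it (y below -0.06 m, x above 0.50 m) the saw's head overhangs the bench from 0.15 to 0.45 m up: swing past in front of it.

How it is judged:
By the outcome, as a careful person would: the job done as asked, in the order asked, and still so for the second after the job is handed in, with the robot touching nothing.
It also fails if it takes over 109 s, if anything falls off the work surface, if the arm or the gripper's body presses on something with over 40 N, if the wrist force passes 120 N, or if a joint passes its speed limit or range.

ROBOT

A 6-joint arm with a two-finger parallel gripper is mounted at the origin on a cart in front of the work surface, level with it; the furniture and walls round the work are solid. World frame = base frame: x ahead of the robot, y to its left, z up, the work surface at z = 0. Lengths are in m, angles in rad, forces in N, time in s.
With the tool pointing down it reaches from about 0.375 to 0.75 m from the base axis. Payload 9 kg.
Tool frame: the origin (TCP) lies midway between the tips of the shut fingers; the grasp point (between the pads) lies behind it (env.grasp_offset is the z of the grasp point in the tool frame, in m); z points along the fingers, y is the line along which they close (so a half turn about z gives the same grasp; the last joint's range is limited). The gripper opens to 85 mm and grips with 20 to 120 N. Pads are 22 mm wide; open, the fingers measure 114 mm over their backs; the gripper's body (76 mm by 85 mm) begins 54 mm behind the grasp point. The pads swing forward as they close: fully open they stand 13 mm farther back than shut.
Start: joints at [-1.392, 0.104, 0.097, 1.564, 0, 1.353], TCP at [0.232, -0.553, 0.231] pointing down, gripper open.
Joint ranges: [-2.99, 2.99], [-0.84, 1.86], [-1.1, 1.16], [-1.84, 2.11], [-1.51, 1.56], [-3.14, 3.14]. Speed limits (rad/s): [2.22, 2.22, 2.57, 3.14, 3.14, 3.14].

INTERFACE

Orientations are given as a rotation vector (axis times angle).
In Python, from station import env, cams, sensors, ticket gives the robot as it stands (env), with the cameras (cams), the readings (sensors) and the job (ticket).
- The arm moves only by the tool nudge_tcp, called after "Request:" as a command line: name --argument value ..., lists and objects as JSON in quotes. Schema: {"type":"object","properties":{"steps":{"type":"array","items":{"type":"array","prefixItems":[{"type":"array","items":{"type":"number"},"minItems":3,"maxItems":3},{"type":"number"}],"minItems":2,"maxItems":2},"minItems":1,"maxItems":8},"finger_gap":{"type":"number"},"clamp_n":{"type":"number"},"only":{"type":"string"},"quiet":{"type":"boolean"},"lines":{"type":"string"}},"required":["steps"],"additionalProperties":false}. steps is a list of rows, 1 to 8 of them, each written [[dx, dy, dz], turn]: dx, dy, dz in m, then a turn about the tool's z in rad; each row is the pose to reach, as a shift and turn from the pose commanded when the call began, along the tool's axes at that moment; what a row does not reach only later rows make up. A row lasts 1/8 s, in which the tool goes at most 0.0625 m and 0.188 rad, less where a joint would pass 70% of its speed; a pose out of reach is approached as far as the arm can. finger_gap is the finger opening in m, set as the call begins (left out keeps the last). The fingers move at their own pace and stop on an object; clamp_n is the grip in N (left out, the last holds). Time passes only in rows, so rows that do not move let the fingers close. The tool returns the time, the measured TCP pose, the force, the opening and the grip force at its end. only (a regular expression) keeps the lines of the reply that match it, lines (a string "A,B") keeps lines A to B, and quiet returns only ok. Input that does not fit is refused with a message, and nothing moves.
- sensors.sense(): the state, without advancing time (a new reading comes with each control period).
- cams.read_camera(name): name is "scene" or "top" or "wrist"; returns (picture, depth): 420x560x3 uint8, red, green, blue; 420x560 float32, m along the optical axis (not along the pixel's ray), 0 where there is no reading.
- cams.get_calibration(name): a dict with "vfov" (degrees; the focal length in pixels is half the picture's height over the tangent of half this angle, whatever the lens; pixels are square), "cx", "cy" (the principal point, pixels), "position" and "attitude" of the camera in the world. Camera axes: x right, y up, looking along -z (the intrinsics and any distortion apply to the point x, -y, -z); pixel columns grow to the right and rows downward; lengths in m; the calibration is good to about 2 mm. A picture is of the moment at which its call begins: read the wrist's pose just before it. get_calibration takes no time and is no camera call; for the wrist camera it gives the pose at the moment of the call.
- ticket.close_job(): hands the job in; it is judged then, once.
The state is a dict: "clock": time; "qpos": joint angles; "qd": joint speeds; "tau": joint torques, N m; "tcp_pos": TCP position; "orientation": TCP orientation; "wrist_force": force on the tool from outside, world axes, zero at the start; "wrist_torque": the same for the moment, N m; "width": finger opening in m; "grip_force": force on a finger pad.
Only numpy, scipy, OpenCV 4.12 (cv2) and the standard library are available. Lean on these libraries where they do the work, as an engineer would, in place of code of your own. Each camera call takes 0.05 s, during which the arm holds its last target. There are 200 camera calls.

## Working session

There is one attempt and no reset: what is moved stays moved. The work goes in short steps, Python scripts to look and compute and a tool call to move; the robot and the scene stay as the last step left them, time stands still between calls to the robot, and variables do not carry over. Pictures are saved under pics/ and viewed, at most 14 in all, crops included, and the job is handed in when it is done.

```bash
ls; mkdir -p pics
```

Run:
```python
from station import env, cams, sensors, ticket
import cv2
print(env.grasp_offset, sensors.sense())
for n in ("scene","top","wrist"):
    c=cams.get_calibration(n); print(n,c)
for n in ("scene","top"):
    p,d=cams.read_camera(n); cv2.imwrite(f"pics/{n}0.png",p[:,:,::-1])
    import numpy as np; np.savez(f"{n}0.npz",p=p,d=d)
```

```text
pics
station.py
-0.0187 {'clock': 0.0, 'qpos': array([-1.39170877e+00,  1.04714593e-01,  9.64607279e-02,  1.56386685e+00,
       -3.02172878e-06,  1.35315254e+00]), 'qd': array([-0.00149467,  0.00071985,  0.00037383,  0.0007866 ,  0.00030671,
        0.00234319]), 'tau': array([ 2.91331206e-03, -5.56930232e+01,  5.03652155e+01,  1.68251758e-02,
       -3.62719165e-04, -6.52431922e-06]), 'tcp_pos': array([ 0.23182351, -0.55305562,  0.23050865]), 'orientation': array([-3.07868766e+00, -6.18844268e-01, -3.53421390e-05]), 'wrist_force': array([-0.69312789,  0.16493971, -0.98324103]), 'wrist_torque': array([ 0.03686406,  0.07946229, -0.03971234]), 'grip_force': 0.0, 'width': 0.08541683686635859}
scene {'vfov': 46.757653026979575, 'cx': 281.55479634284006, 'cy': 207.64315846219694, 'position': array([0.09263747, 0.80607853, 0.42762041]), 'attitude': array([ 0.44053416, -1.32270672, -2.17607886])}
top {'vfov': 48.588147219090736, 'cx': 281.88409022927874, 'cy': 213.11601618371375, 'position': array([0.44129454, 0.22985493, 0.86811223]), 'attitude': array([ 0.08793962, -0.13446076, -1.57179324])}
wrist {'vfov': 62.01483610870282, 'cx': 285.40921246071986, 'cy': 210.81034704153328, 'position': array([ 0.30438572, -0.52267271,  0.37412217]), 'attitude': array([-0.27668696,  0.18684435, -1.16387323])}
```

View pics/top0.png

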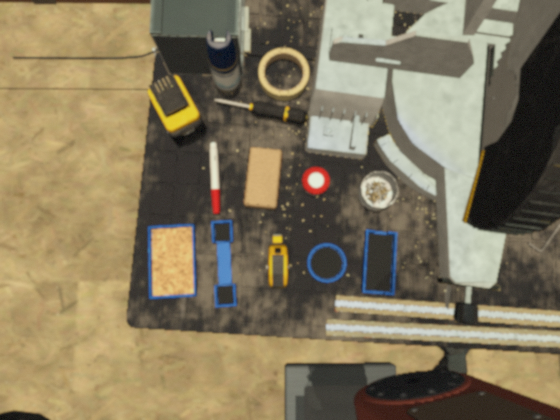

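View pics/scene0.png

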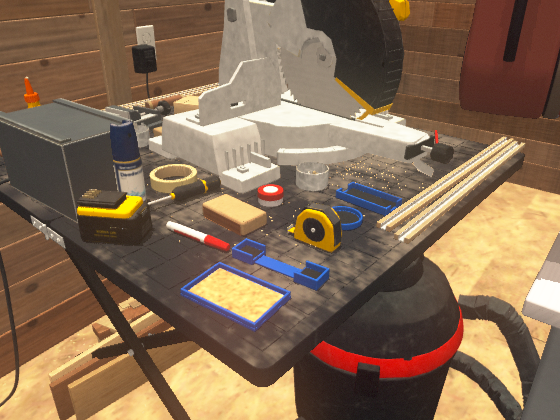

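Create h.py:
```python
from station import env, cams, sensors, ticket
import numpy as np, cv2
from scipy.spatial.transform import Rotation as R
def cloud(d,c):
    f=210/np.tan(np.radians(c["vfov"]/2)); v,u=np.mgrid[:420,:560]
    P=np.stack([(u-c["cx"])/f*d,-(v-c["cy"])/f*d,-d],-1)
    return P@R.from_rotvec(c["attitude"]).as_matrix().T+c["position"]
def proj(P,c):
    f=210/np.tan(np.radians(c["vfov"]/2)); q=(np.asarray(P)-c["position"])@R.from_rotvec(c["attitude"]).as_matrix()
    return c["cx"]+f*q[...,0]/-q[...,2], c["cy"]+f*q[...,1]/q[...,2]
def comps(p,W,d,mask,name,mn=60):
    n,L,S,_=cv2.connectedComponentsWithStats(mask.astype(np.uint8))
    for i in range(1,n):
        if S[i,4]<mn: continue
        m=(L==i)&(d>0); X=W[m]
        r=cv2.minAreaRect((X[:,:2]*1000).astype(np.float32))
        print(name,"px",S[i,:4],"c",np.round(r[0],1),"size",np.round(r[1],1),"ang",round(r[2],1),"z",np.round(np.percentile(X[:,2],[5,50,95])*1000,1))
```

Run:
```python
from h import *
z=np.load("top0.npz");p,d=z["p"],z["d"];W=cloud(d,cams.get_calibration("top"))
h=cv2.cvtColor(p,cv2.COLOR_RGB2HSV);H,S,V=h[...,0].astype(int),h[...,1],h[...,2]
y,x=np.mgrid[:420,:560]; roi=(y>130)&(y<312)&(x>130)&(x<410)
comps(p,W,d,roi&(H>100)&(H<125)&(S>130)&(V>70),"blue",40)
for nm,(a,b,c,e),hz in (("block",(235,290,140,215),12),("marker",(200,230,135,220),6),("wax",(298,335,160,200),12),("tape",(260,300,228,295),8),("screw",(355,405,165,215),15),("tapetop",(260,300,228,295),60)):
    comps(p,W,d,(x>a)&(x<b)&(y>c)&(y<e)&(W[...,2]*1000>hz),nm,30)
print("floor",[np.round(W[v,u],4) for u,v in ((300,220),(345,215),(200,215))])
big=cv2.resize(p[130:315,130:410],None,fx=2.85,fy=2.85,interpolation=cv2.INTER_CUBIC);cv2.imwrite("pics/top0c.png",big[:,:,::-1])
```

```text
blue px [211 220  26  87] c [473.5 311. ] size [158.   36.9] ang 4.1 z [ 0.1  3.8 18.1]
blue px [148 224  47  75] c [476.9 408.4] size [136.2  85.8] ang 2.0 z [-1.4 10.6 13.6]
blue px [362 230  35  66] c [472.4  22.7] size [ 64.1 118.5] ang 84.5 z [ 1.  13.1 17. ]
blue px [307 243  40  40] c [472.6 121.7] size [72.5 74.5] ang 20.3 z [-1.4  8.8 12.8]
block px [243 147  39  63] c [629.2 240.5] size [ 61.9 112.4] ang 84.1 z [21.2 25.1 27.6]
marker px [209 143  11  71] c [630.3 330.8] size [133.8  15.6] ang 3.6 z [ 8.4 13.3 16.6]
wax px [302 167  27  28] c [622.9 142.6] size [48.7 50.2] ang 87.9 z [22.2 25.5 28.2]
tape px [266 240  23  49] c [469.7 214.1] size [39.1 87.6] ang 90.0 z [22.  61.6 69.4]
screw px [387 166  18  18] c [637.7 -12. ] size [44.7 13.7] ang 44.6 z [25.2 41.2 54.1]
screw px [359 172  39  38] c [603.2  27.2] size [66.9 67.3] ang 35.4 z [16.4 30.4 39.1]
screw px [370 181  21  23] c [601.5  20.4] size [37.  41.2] ang 87.8 z [15.8 19.6 24. ]
tapetop px [268 250  19  32] c [465.2 214.5] size [31.1 53.2] ang 89.6 z [60.8 65.7 70. ]
floor [array([ 0.552 ,  0.1695, -0.0018]), array([0.561 , 0.0845, 0.0012]), array([0.5615, 0.3571, 0.0016])]
```

View pics/top0c.png

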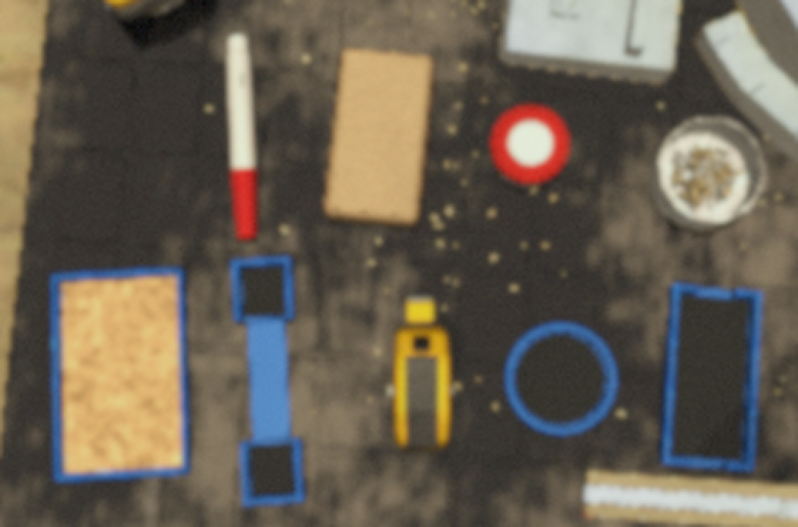

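Add to h.py:
```python
def rel(*T):
    "world targets (x,y,z,yaw deg of tool x) -> tool-frame shift and turn from the present pose"
    s=sensors.sense();M=R.from_rotvec(s["orientation"]).as_matrix()
    y0=np.degrees(np.arctan2(M[1,0],M[0,0]))
    print("clk",round(s["clock"],2),"tcp",np.round(s["tcp_pos"],4),"yaw",round(y0,2),"tilt",np.round(M[:2,2],4),"w",round(s["width"],4),"g",round(s["grip_force"],1),"q6",round(s["qpos"][5],2))
    for t in T:
        v=M.T@(np.array(t[:3])-s["tcp_pos"]); a=(y0-t[3]+90)%180-90
        print(t,"->",np.round(v,4),"turn",round(np.radians(a),4))
```

Run:
```python
from h import *
z=np.load("top0.npz");W=cloud(z["d"],cams.get_calibration("top"))
for a,b in ((-.4,-.3),(-.3,-.2),(-.2,-.1),(-.1,0)):
  m=(W[...,0]>.25)&(W[...,0]<.5)&(W[...,1]>a)&(W[...,1]<b)&(z["d"]>0); print(a,m.sum(),W[m][:,2].max() if m.any() else None)
rel((.36,-.25,.23,15),(.42,-.02,.23,8),(.52,.2,.2,3.6),(.6303,.3308,.1,3.6))
```

```text
-0.4 756 0.01417750789302008
-0.3 5680 0.015882563543154538
-0.2 4367 0.10597715921293971
-0.1 7654 0.4755877981486853
clk 0.1 tcp [ 0.2318 -0.5531  0.2306] yaw 22.74 tilt [-0.0002  0.0012] w 0.0852 g 0.0 q6 1.35
(0.36, -0.25, 0.23, 15) -> [ 0.2353 -0.23    0.0009] turn 0.135
(0.42, -0.02, 0.23, 8) -> [ 0.3796 -0.4189  0.0012] turn 0.2572
(0.52, 0.2, 0.2, 3.6) -> [ 0.5568 -0.5831  0.0314] turn 0.334
(0.6303, 0.3308, 0.1, 3.6) -> [ 0.7091 -0.661   0.1316] turn 0.334
```

Request:
nudge_tcp --steps '[[[0.045,-0.043,0],0.03],[[0.09,-0.087,0],0.06],[[0.135,-0.13,0],0.09],[[0.18,-0.174,0],0.11],[[0.235,-0.23,0],0.135],[[0.27,-0.275,0],0.17],[[0.305,-0.32,0],0.2],[[0.34,-0.365,0],0.23]]' --finger_gap 0.085

```text
clock: 1.1
tcp_pos: [0.4045, -0.0835, 0.2311]
orientation: [3.131, 0.259, 0.0]
wrist_force: [2.0, -0.7, 0.4]
width: 0.085
grip_force: 0.0
```

```bash
python3 -c "
from h import *
rel((.42,-.02,.23,8),(.52,.2,.2,3.6),(.6303,.3308,.1,3.6))"
```

```text
clk 1.1 tcp [ 0.4045 -0.0835  0.2311] yaw 9.47 tilt [ 0.0003 -0.0002] w 0.085 g 0.0 q6 2.45
(0.42, -0.02, 0.23, 8) -> [ 0.0258 -0.06    0.0011] turn 0.0257
(0.52, 0.2, 0.2, 3.6) -> [ 0.1606 -0.2606  0.0311] turn 0.1025
(0.6303, 0.3308, 0.1, 3.6) -> [ 0.2909 -0.3715  0.1311] turn 0.1025
```

Request:
nudge_tcp --steps '[[[0.02,-0.05,0],-0.18],[[0.045,-0.09,0],-0.36],[[0.07,-0.13,0],-0.54],[[0.095,-0.17,0.01],-0.72],[[0.12,-0.21,0.01],-0.9],[[0.15,-0.25,0.02],-1.08],[[0.18,-0.28,0.03],-1.26],[[0.2,-0.3,0.03],-1.44]]'

```text
clock: 2.1
tcp_pos: [0.5517, 0.2452, 0.1995]
orientation: [-2.172, -2.268, 0.003]
wrist_force: [0.5, -0.4, 0.5]
width: 0.0851
grip_force: 0.0
```

```bash
python3 -c "
from h import *
rel((.6303,.3308,.1,183.6))"
```

```text
clk 2.1 tcp [0.5517 0.2452 0.1995] yaw 92.47 tilt [-0.0024 -0.0005] w 0.0851 g 0.0 q6 1.73
(0.6303, 0.3308, 0.1, 183.6) -> [0.0822 0.0825 0.0992] turn 1.5511
```

Request:
nudge_tcp --steps '[[[0.02,0.02,0.01],-0.18],[[0.04,0.04,0.02],-0.36],[[0.06,0.06,0.03],-0.54],[[0.082,0.082,0.04],-0.72],[[0.082,0.082,0.05],-0.9],[[0.082,0.082,0.06],-1.08],[[0.082,0.082,0.07],-1.26],[[0.082,0.082,0.08],-1.44]]' --finger_gap 0.05

```text
clock: 3.1
tcp_pos: [0.6305, 0.3284, 0.1202]
orientation: [-0.139, -3.137, 0.001]
wrist_force: [0.0, -0.8, -0.5]
width: 0.05
grip_force: 0.0
```

Request:
nudge_tcp --steps '[[[0,0,0],-0.147],[[0,0,0],-0.147]]'

```text
clock: 3.35
tcp_pos: [0.6305, 0.3284, 0.1206]
orientation: [0.08, -3.14, 0.001]
wrist_force: [-0.5, -0.6, -0.4]
width: 0.05
grip_force: 0.0
```

Run:
```python
from h import *
rel((.6303,.3308,.003,183.6))
c=cams.get_calibration("wrist");p,d=cams.read_camera("wrist");W=cloud(d,c)
cv2.imwrite("pics/w1.png",p[:,:,::-1]); np.savez("w1.npz",p=p,d=d)
m=(W[...,2]>.006)&(W[...,2]<.03)&(abs(W[...,1]-.331)<.025)&(abs(W[...,0]-.63)<.1)
comps(p,W,d,m,"marker",200)
```

```text
clk 3.35 tcp [0.6305 0.3284 0.1206] yaw -177.07 tilt [-0.001  -0.0004] w 0.05 g 0.0 q6 0.25
(0.6303, 0.3308, 0.003, 183.6) -> [-0.      0.0025  0.1176] turn -0.0116
marker px [259  65  44  29] c [538.7 320.5] size [18.2 28.7] ang 3.0 z [ 8.2  9.9 19.4]
marker px [277 115  23 174] c [629.5 330.2] size [134.9  16.4] ang 2.9 z [10.6 15.  16.9]
```

View pics/w1.png

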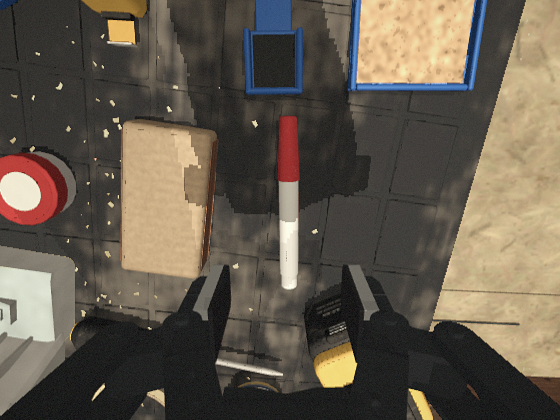

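Request:
nudge_tcp --steps '[[[0,0.002,0.05],0],[[0,0.002,0.09],0],[[0,0.002,0.117],0],[[0,0.002,0.117],0]]'

```text
clock: 3.9
tcp_pos: [0.6287, 0.3299, 0.0015]
orientation: [0.078, -3.136, 0.002]
wrist_force: [-0.6, 0.1, 1.2]
width: 0.0497
grip_force: 0.0
```

Request:
nudge_tcp --steps '[[[0,0,0],0],[[0,0,0],0],[[0,0,0],0],[[0,0,0],0]]' --finger_gap 0 --clamp_n 30

```text
clock: 4.4
tcp_pos: [0.6321, 0.331, 0.0066]
orientation: [-0.081, 3.137, 0.001]
wrist_force: [-1.2, 0.5, 6.5]
width: 0.0137
grip_force: 29.5
```

Request:
nudge_tcp --steps '[[[0,0,-0.03],0],[[0,0,-0.08],0],[[0,0,-0.08],0]]'

```text
clock: 4.78
tcp_pos: [0.634, 0.3315, 0.0907]
orientation: [-0.081, 3.132, 0.004]
wrist_force: [0.5, 0.8, 0.0]
width: 0.0139
grip_force: 29.3
```

```bash
python3 - <<'E'
from h import *
rel((.4735,.311,.083,184.1))
E
```

```text
clk 4.78 tcp [0.634  0.3315 0.0907] yaw -177.02 tilt [0.0088 0.0026] w 0.0139 g 29.3 q6 0.25
(0.4735, 0.311, 0.083, 184.1) -> [ 0.1614 -0.0122  0.0062] turn -0.0196
```

Request:
nudge_tcp --steps '[[[0.04,-0.003,0],-0.02],[[0.08,-0.006,0],-0.02],[[0.12,-0.009,0],-0.02],[[0.15,-0.012,0],-0.02],[[0.16,-0.012,0],-0.02],[[0.16,-0.012,0],-0.02],[[0.16,-0.012,0],-0.02]]'

```text
clock: 5.65
tcp_pos: [0.4726, 0.3102, 0.0844]
orientation: [-0.113, 3.139, 0.0]
wrist_force: [0.2, 0.0, 0.6]
width: 0.0138
grip_force: 29.3
```

```bash
python3 - <<'E'
from h import *
rel((.4735,.311,.083,184.1))
c=cams.get_calibration("wrist");p,d=cams.read_camera("wrist");W=cloud(d,c)
cv2.imwrite("pics/w2.png",p[:,:,::-1])
m=(W[...,2]>.055)&(W[...,2]<.13)&(abs(W[...,1]-.311)<.02)&(W[...,0]>.38)&(W[...,0]<.56)
comps(p,W,d,m,"marker",100)
h=cv2.cvtColor(p,cv2.COLOR_RGB2HSV);H,S,V=h[...,0].astype(int),h[...,1],h[...,2]
comps(p,W,d,(H>100)&(H<125)&(S>130)&(V>50),"blue",100)
E
```

```text
clk 5.65 tcp [0.4726 0.3102 0.0844] yaw -175.89 tilt [0.0008 0.0001] w 0.0138 g 29.3 q6 0.28
(0.4735, 0.311, 0.083, 184.1) -> [-0.0009  0.0007  0.0014] turn 0.0002
marker px [230 125 120 268] c [467.7 309.9] size [ 39.2 128.1] ang 82.1 z [ 89.4  93.7 123.3]
blue px [257  98  66 126] c [433.5 309.6] size [81.2 37.8] ang 4.1 z [ 3.8 18.3 19.7]
blue px [355 135 159 189] c [479.8 397.6] size [141.4 117.1] ang 3.5 z [ 4.2 11.7 13.6]
blue px [  0 146  60 108] c [476.9 138.5] size [39.5 79.8] ang 79.4 z [ 3.9 10.9 13.4]
```

View pics/w2.png

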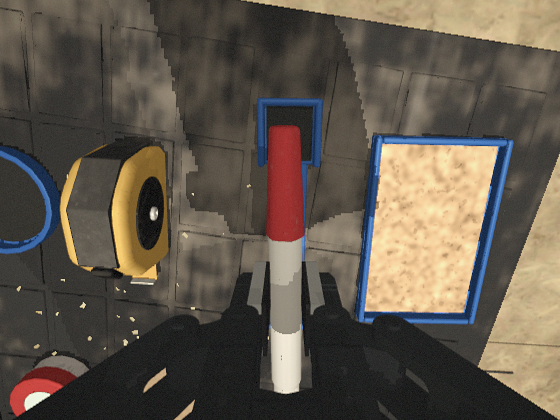

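Run:
```python
from h import *
c=cams.get_calibration("wrist");p,d=cams.read_camera("wrist");W=cloud(d,c)
a=np.radians(4.1);u=(W[...,0]-.4717)*np.cos(a)+(W[...,1]-.311)*np.sin(a);v=-(W[...,0]-.4717)*np.sin(a)+(W[...,1]-.311)*np.cos(a)
m=(W[...,2]>.06)&(W[...,2]<.105)&(abs(v)<.0105)&(abs(u)<.09)
X=np.stack([u,v,W[...,2]],-1)[m]*1000
for lo in range(-80,80,10):
    s=X[(X[:,0]>=lo)&(X[:,0]<lo+10)]
    if len(s)>10: print(lo,len(s),"u",s[:,0].min().round(1),s[:,0].max().round(1),"v mid",np.round((np.percentile(s[:,1],2)+np.percentile(s[:,1],98))/2,1),"wid",np.round(np.ptp(s[:,1]),1),"top",np.percentile(s[:,2],90).round(1))
m=(W[...,2]>.012)&(W[...,2]<.022)&(abs(v)<.03)&(u<.0)
X=np.stack([u,v,W[...,2]],-1)[m]*1000; print("dock",np.percentile(X[:,0],[0.5,1,2]),np.percentile(X[:,1],[1,2,98,99]))
```

```text
-70 785 u -69.1 -60.0 v mid -1.4 wid 12.9 top 93.4
-60 863 u -60.0 -50.0 v mid -1.5 wid 13.4 top 93.9
-50 862 u -50.0 -40.0 v mid -1.4 wid 14.6 top 94.2
-40 869 u -40.0 -30.0 v mid -1.3 wid 15.2 top 94.6
-30 808 u -30.0 -20.0 v mid -1.1 wid 16.4 top 94.8
-20 1026 u -19.9 -10.0 v mid -0.1 wid 21.0 top 100.4
-10 724 u -10.0 -0.0 v mid -0.9 wid 14.1 top 95.0
0 679 u 0.0 10.0 v mid -0.9 wid 14.1 top 94.8
10 589 u 10.0 20.0 v mid -0.8 wid 14.5 top 94.3
20 572 u 20.0 30.0 v mid -0.6 wid 14.7 top 94.2
30 533 u 30.0 40.0 v mid -0.6 wid 14.7 top 94.1
40 502 u 40.0 50.0 v mid -0.4 wid 14.8 top 94.0
50 323 u 50.0 60.0 v mid -0.6 wid 13.9 top 93.7
dock [-78.93450355 -78.93336445 -78.93127229] [-17.39279316 -17.30045061  20.05324914  20.19746611]
```

Request:
nudge_tcp --steps '[[[-0.001,0.0023,0.03],0],[[-0.001,0.0023,0.05],0],[[-0.001,0.0023,0.06],0],[[-0.001,0.0023,0.069],0],[[-0.001,0.0023,0.069],0]]'

```text
clock: 6.38
tcp_pos: [0.4726, 0.3125, 0.0153]
orientation: [-0.113, 3.139, -0.0]
wrist_force: [0.3, -0.6, 0.3]
width: 0.0143
grip_force: 29.2
```

Request:
nudge_tcp --steps '[[[0,0,0],0],[[0,0,0],0],[[0,0,0],0]]' --finger_gap 0.045

```text
clock: 6.75
tcp_pos: [0.4726, 0.3126, 0.0155]
orientation: [-0.113, 3.139, 0.0]
wrist_force: [-0.4, -0.8, 0.2]
width: 0.0453
grip_force: 0.0
```

Request:
nudge_tcp --steps '[[[0,0,-0.03],0],[[0,0,-0.08],0],[[0,0,-0.13],0],[[0.0,0,-0.13],0]]'

```text
clock: 7.25
tcp_pos: [0.4749, 0.3135, 0.1502]
orientation: [-0.113, 3.132, 0.004]
wrist_force: [0.1, 0.3, -1.0]
width: 0.0451
grip_force: 0.0
```

```bash
python3 - <<'E'
from h import *
c=cams.get_calibration("wrist");p,d=cams.read_camera("wrist");W=cloud(d,c)
cv2.imwrite("pics/w3.png",p[:,:,::-1])
rel((.6292,.2405,.1,174.1))
a=np.radians(4.1);u=(W[...,0]-.4717)*np.cos(a)+(W[...,1]-.311)*np.sin(a);v=-(W[...,0]-.4717)*np.sin(a)+(W[...,1]-.311)*np.cos(a)
for lo in range(-80,80,10):
    m=(u*1000>=lo)&(u*1000<lo+10)&(abs(v)<.006); print(lo,m.sum(),np.round(np.percentile(W[m][:,2]*1000,[50,90,98]),1) if m.sum()>5 else "")
E
```

```text
clk 7.3 tcp [0.4737 0.3131 0.1475] yaw -175.86 tilt [0.0038 0.0013] w 0.0453 g 0.0 q6 0.28
(0.6292, 0.2405, 0.1, 174.1) -> [-0.1497 -0.0837  0.048 ] turn 0.1752
-80 1164 [293.2 293.2 293.2]
-70 209 [22.1 23.6 24.2]
-60 206 [22.7 24.1 24.6]
-50 198 [23.4 24.5 24.8]
-40 194 [24.  25.  25.9]
-30 191 [24.  25.3 26. ]
-20 201 [ 23.9 230.5 234.1]
-10 1654 [229.6 233.2 234. ]
0 167 [23.5 24.7 25.2]
10 159 [23.6 24.9 25.3]
20 157 [23.4 24.6 25.4]
30 154 [23.5 24.7 25.3]
40 145 [23.5 24.5 25.1]
50 138 [22.9 24.1 24.9]
60 87 [22.3 23.5 23.8]
70 122 [16.4 19.  19.7]
```

View pics/w3.png

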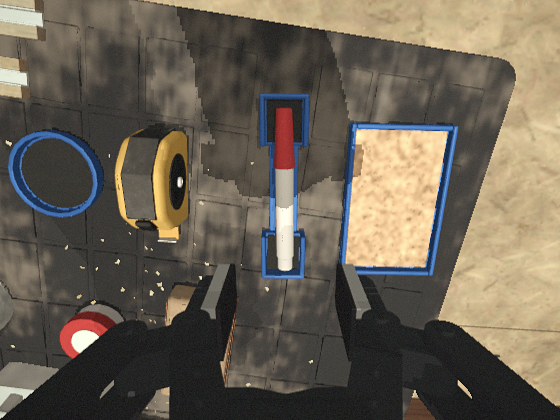

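Request:
nudge_tcp --steps '[[[-0.05,-0.03,0],0.06],[[-0.1,-0.06,0],0.12],[[-0.15,-0.084,0.01],0.175],[[-0.15,-0.084,0.01],0.175],[[-0.15,-0.084,0.01],0.175]]' --finger_gap 0.085

```text
clock: 7.92
tcp_pos: [0.6272, 0.2395, 0.1337]
orientation: [-0.161, -3.135, 0.001]
wrist_force: [-0.5, -1.6, -0.4]
width: 0.0852
grip_force: 0.0
```

```bash
python3 - <<'E'
from h import *
c=cams.get_calibration("wrist");p,d=cams.read_camera("wrist");W=cloud(d,c)
m=(W[...,2]>.023)&(W[...,2]<.032)&(abs(W[...,1]-.24)<.05)&(abs(W[...,0]-.63)<.08)
comps(p,W,d,m,"block",200)
rel((.6292,.2405,.1,174.1))
E
```

```text
block px [245 135  84 141] c [628. 240.] size [ 60.8 111.3] ang 84.0 z [25.  26.7 27.8]
clk 7.97 tcp [0.6271 0.24   0.1347] yaw 174.16 tilt [-0.0012 -0.0001] w 0.085 g 0.0 q6 0.27
(0.6292, 0.2405, 0.1, 174.1) -> [-0.0021  0.0007  0.0347] turn 0.001
```

Request:
nudge_tcp --steps '[[[-0.001,0,0.05],0],[[-0.001,0,0.1],0],[[-0.001,0,0.13],0],[[-0.001,0,0.13],0]]'

```text
clock: 8.48
tcp_pos: [0.6261, 0.24, 0.0032]
orientation: [-0.159, -3.133, 0.002]
wrist_force: [0.2, 0.3, 0.7]
width: 0.085
grip_force: 0.0
```

Request:
nudge_tcp --steps '[[[0,0,0],0],[[0,0,0],0],[[0,0,0],0]]' --finger_gap 0 --clamp_n 40

```text
clock: 8.85
tcp_pos: [0.6307, 0.24, 0.0083]
orientation: [0.161, 3.134, 0.002]
wrist_force: [-2.7, 0.8, 7.7]
width: 0.0592
grip_force: 44.9
```

Request:
nudge_tcp --steps '[[[0,0,-0.03],0],[[0,0,-0.08],0],[[0,0,-0.1],0],[[0,0,-0.1],0]]'

```text
clock: 9.35
tcp_pos: [0.6304, 0.2397, 0.1074]
orientation: [0.161, 3.134, 0.001]
wrist_force: [0.3, -0.3, -1.2]
width: 0.0594
grip_force: 43.9
```

```bash
python3 - <<'E'
from h import *
rel((.4769,.4084,.105,182))
E
```

```text
clk 9.35 tcp [0.6304 0.2397 0.1074] yaw 174.11 tilt [0.0038 0.0006] w 0.0594 g 43.9 q6 0.27
(0.4769, 0.4084, 0.105, 182) -> [0.1701 0.152  0.0019] turn -0.1377
```

Request:
nudge_tcp --steps '[[[0.04,0.038,0],-0.03],[[0.085,0.076,0],-0.07],[[0.13,0.114,0],-0.1],[[0.17,0.152,0],-0.138],[[0.17,0.152,0],-0.138],[[0.17,0.152,0],-0.138]]'

```text
clock: 10.1
tcp_pos: [0.4749, 0.4077, 0.1035]
orientation: [0.056, -3.139, 0.002]
wrist_force: [-0.4, 0.8, -1.4]
width: 0.0589
grip_force: 43.9
```

```bash
python3 - <<'E'
from h import *
c=cams.get_calibration("wrist");p,d=cams.read_camera("wrist");W=cloud(d,c)
rel((.4769,.4084,.105,182))
cv2.imwrite("pics/w4.png",p[:,:,::-1])
p2,d2=cams.read_camera("top");W2=cloud(d2,cams.get_calibration("top"))
for n,w,dd in (("w",W,d),("top",W2,d2)):
  m=(w[...,2]>.115)&(w[...,2]<.138)&(abs(w[...,1]-.408)<.045)&(abs(w[...,0]-.475)<.07)
  comps(p,w,dd,m,n+"block",80)
  m=(w[...,2]>.008)&(w[...,2]<.02)&(abs(w[...,1]-.408)<.06)&(abs(w[...,0]-.475)<.08)
  comps(p,w,dd,m,n+"rim",80)
E
```

```text
clk 10.15 tcp [0.4755 0.4073 0.1038] yaw -178.03 tilt [-0.0013 -0.0012] w 0.0588 g 43.9 q6 0.47
(0.4769, 0.4084, 0.105, 182) -> [-0.0014  0.0011 -0.0012] turn -0.0005
wblock px [167 159 238 234] c [470.9 407.7] size [107.7  86.8] ang 1.9 z [118.9 122.  126.1]
wrim px [219 120 128  34] c [419.4 403.7] size [21.2 84. ] ang 2.2 z [10.2 12.6 13.8]
topblock px [142 224  35  24] c [511.7 405.2] size [38.  54.9] ang 1.7 z [116.4 120.2 122.7]
topblock px [138 265  39  31] c [441.4 406.2] size [45.4 60.2] ang 2.0 z [117.4 120.6 122.8]
toprim px [149 224  47  75] c [475.9 406.3] size [131.7  83.2] ang 3.0 z [ 8.7 10.9 13.5]
```

View pics/w4.png

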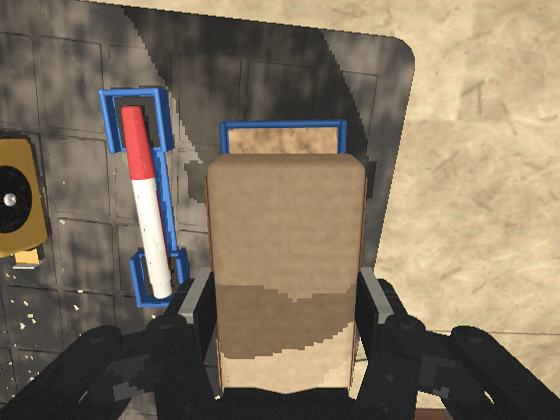

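Request:
nudge_tcp --steps '[[[-0.001,0,0.04],0],[[-0.001,0,0.07],0],[[-0.001,0,0.08],0],[[-0.001,0,0.086],0],[[-0.001,0,0.09],0],[[-0.001,0,0.09],0]]'

```text
clock: 10.95
tcp_pos: [0.477, 0.4083, 0.0159]
orientation: [-0.055, 3.14, 0.001]
wrist_force: [0.1, -0.5, -1.1]
width: 0.0587
grip_force: 43.8
```

Request:
nudge_tcp --steps '[[[0,0,0],0],[[0,0,0],0],[[0,0,0],0]]' --finger_gap 0.08

```text
clock: 11.32
tcp_pos: [0.4768, 0.4083, 0.0156]
orientation: [-0.055, 3.141, 0.0]
wrist_force: [-0.2, -0.6, 0.4]
width: 0.08
grip_force: 0.0
```

Request:
nudge_tcp --steps '[[[0,0,-0.03],0],[[0,0,-0.08],0],[[0,0,-0.13],0],[[0.0,0,-0.13],0]]'

```text
clock: 11.82
tcp_pos: [0.4789, 0.4096, 0.1507]
orientation: [-0.055, 3.134, 0.006]
wrist_force: [0.4, -1.6, -0.8]
width: 0.0803
grip_force: 0.0
```

```bash
python3 - <<'E'
from h import *
c=cams.get_calibration("wrist");p,d=cams.read_camera("wrist");W=cloud(d,c)
cv2.imwrite("pics/w5.png",p[:,:,::-1])
rel((.465,.2142,.15,180))
m=(W[...,2]>.02)&(W[...,2]<.045)&(abs(W[...,1]-.408)<.045)&(abs(W[...,0]-.475)<.08)
comps(p,W,d,m,"block",80)
i=m&(abs(W[...,1]-.407)<.02)
for lo in range(420,530,15): 
    k=i&(W[...,0]*1000>lo)&(W[...,0]*1000<lo+15); print(lo,np.median(W[k][:,2]).round(4) if k.any() else "")
E
```

```text
clk 11.88 tcp [0.4778 0.4089 0.1477] yaw -177.98 tilt [0.0038 0.002 ] w 0.0797 g 0.0 q6 0.47
(0.465, 0.2142, 0.15, 180) -> [ 0.0197 -0.1941 -0.0027] turn 0.0352
block px [243 124  82 137] c [474.3 408.3] size [110.8  62. ] ang 1.9 z [27.1 30.6 31.8]
420 0.0307
435 0.0309
450 0.0308
465 0.0308
480 0.0308
495 0.0308
510 0.0308
525 0.0302
```

View pics/w5.png

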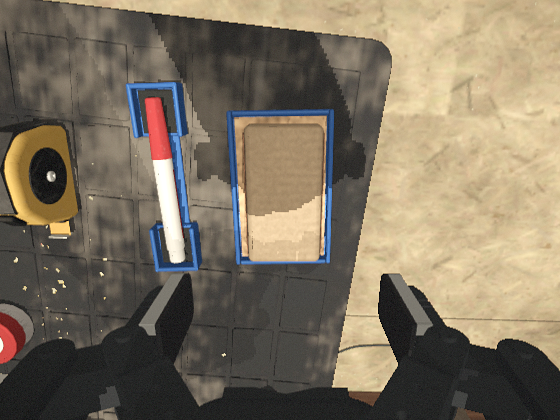

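Request:
nudge_tcp --steps '[[[0.005,-0.05,-0.01],0.03],[[0.01,-0.1,-0.01],0.035],[[0.015,-0.15,-0.01],0.035],[[0.019,-0.194,-0.01],0.035],[[0.019,-0.194,-0.01],0.035],[[0.019,-0.194,-0.01],0.035]]' --finger_gap 0.075

```text
clock: 12.62
tcp_pos: [0.4641, 0.2138, 0.1544]
orientation: [-0.0, -3.141, -0.0]
wrist_force: [0.4, 0.1, -0.0]
width: 0.0751
grip_force: 0.0
```

```bash
python3 - <<'E'
from h import *
c=cams.get_calibration("wrist");p,d=cams.read_camera("wrist");W=cloud(d,c)
cv2.imwrite("pics/w6.png",p[:,:,::-1])
rel((.465,.2142,.026,180))
for z0,z1 in ((.02,.075),(.05,.075),(.06,.075)):
  m=(W[...,2]>z0)&(W[...,2]<z1)&(abs(W[...,1]-.214)<.04)&(abs(W[...,0]-.475)<.08)
  comps(p,W,d,m,f"tape{z0}",80)
E
```

```text
clk 12.68 tcp [0.4641 0.2142 0.1546] yaw -179.96 tilt [-0.001 -0.   ] w 0.0753 g 0.0 q6 0.18
(0.465, 0.2142, 0.026, 180) -> [-0.001   0.      0.1286] turn 0.0006
tape0.02 px [260 152  52 100] c [460.4 213.9] size [71.8 39.9] ang 2.2 z [36.  64.5 70.6]
tape0.05 px [262 162  49  90] c [461.4 214.2] size [67.9 35.3] ang 0.2 z [53.2 65.5 70.6]
tape0.06 px [263 176  47  74] c [463.2 214.2] size [55.4 32.9] ang 1.0 z [61.2 67.  70.9]
```

View pics/w6.png

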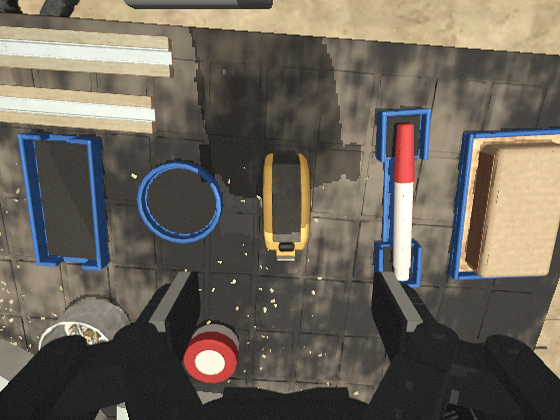

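Request:
nudge_tcp --steps '[[[0,0,0.05],0],[[0,0,0.1],0],[[0,0,0.128],0],[[0,0,0.128],0]]'

```text
clock: 13.18
tcp_pos: [0.462, 0.2142, 0.0247]
orientation: [0.003, -3.137, 0.001]
wrist_force: [-0.4, 0.7, 0.3]
width: 0.0748
grip_force: 0.0
```

Request:
nudge_tcp --steps '[[[0,0,0],0],[[0,0,0],0],[[0,0,0],0]]' --finger_gap 0 --clamp_n 50

```text
clock: 13.55
tcp_pos: [0.4657, 0.2139, 0.029]
orientation: [-0.0, 3.139, 0.001]
wrist_force: [-0.3, 0.5, 6.4]
width: 0.0321
grip_force: 50.1
```

Request:
nudge_tcp --steps '[[[0,0,-0.03],0],[[0,0,-0.08],0],[[0,0,-0.1],0],[[0,0,-0.1],0]]'

```text
clock: 14.05
tcp_pos: [0.4653, 0.2138, 0.1282]
orientation: [-0.0, 3.139, 0.001]
wrist_force: [0.5, -0.5, -3.9]
width: 0.0324
grip_force: 51.0
```

```bash
python3 - <<'E'
from h import *
rel((.4655,.0232,.13,174.5))
E
```

```text
clk 14.05 tcp [0.4653 0.2138 0.1282] yaw -179.99 tilt [0.0024 0.0003] w 0.0324 g 51.0 q6 0.17
(0.4655, 0.0232, 0.13, 174.5) -> [-1.000e-04 -1.906e-01 -1.900e-03] turn 0.0961
```

Request:
nudge_tcp --steps '[[[0,-0.045,0],0.03],[[0,-0.09,0],0.06],[[0,-0.135,0],0.09],[[0,-0.175,0],0.096],[[0,-0.19,0],0.096],[[0,-0.19,0],0.096],[[0,-0.19,0],0.096]]'

```text
clock: 14.92
tcp_pos: [0.4641, 0.0246, 0.1265]
orientation: [-0.149, -3.137, -0.001]
wrist_force: [0.1, 0.0, -2.7]
width: 0.0322
grip_force: 51.4
```

```bash
python3 - <<'E'
from h import *
c=cams.get_calibration("wrist");p,d=cams.read_camera("wrist");W=cloud(d,c)
cv2.imwrite("pics/w7.png",p[:,:,::-1])
rel((.4655,.0232,.13,174.5))
p2,d2=cams.read_camera("top");W2=cloud(d2,cams.get_calibration("top"))
for n,q,w,dd in (("w",p,W,d),("top",p2,W2,d2)):
  a=np.radians(-5.5);u=(w[...,0]-.4724)*np.cos(a)+(w[...,1]-.0227)*np.sin(a);v=-(w[...,0]-.4724)*np.sin(a)+(w[...,1]-.0227)*np.cos(a)
  w=np.stack([u,v,w[...,2]],-1)
  for lo,hi,nm in ((.1,.175,"tape"),(.01,.022,"rim")):
    m=(w[...,2]>lo)&(w[...,2]<hi)&(abs(v)<.035)&(abs(u)<.08)
    comps(q,w,dd,m,n+nm,60)
  if n=="w":
    for lo in range(-70,70,10):
      m=(u*1000>=lo)&(u*1000<lo+10)&(abs(v)<.035)&(w[...,2]>.1)&(w[...,2]<.175)
      if m.sum()>9: print(lo,m.sum(),np.round(np.percentile(v[m]*1000,[1,99]),1),np.round(np.percentile(w[m][:,2],95),4))
E
```

```text
clk 14.97 tcp [0.4642 0.0247 0.1268] yaw 174.58 tilt [-0.0007  0.0004] w 0.0322 g 51.4 q6 -0.14
(0.4655, 0.0232, 0.13, 174.5) -> [-0.0015 -0.0013 -0.0032] turn 0.0015
wtape px [192 186 199 192] c [-18.6   0.3] size [63.1 55.7] ang 33.0 z [129.6 162.1 169.3]
wtape px [175 321  17  13] c [-16.2 -32.5] size [5. 2.] ang 85.5 z [169.6 172.5 174.7]
wrim px [236 113  98  16] c [-72.7   0.1] size [ 9.8 70. ] ang 1.1 z [10.6 11.8 12.9]
wrim px [247 139  25  62] c [-37.4 -18.6] size [17.5 45.1] ang 88.8 z [11.4 16.4 17.8]
wrim px [302 139  25  74] c [-32.8  22.5] size [55.  17.4] ang 2.1 z [12.4 16.5 17.8]
-50 4006 [-14.6  16.6] 0.1544
-40 3296 [-15.1  17. ] 0.1631
-30 4837 [-27.4  29.1] 0.1736
-20 3908 [-33.4  33.7] 0.1716
-10 2211 [-16.9  18.8] 0.1674
0 1272 [-16.3  17.9] 0.1657
10 264 [-7.6 12.2] 0.1624
toptape px [383 230  20  26] c [22.6  9. ] size [22.4 58. ] ang 64.3 z [102.8 114.8 152.5]
toptape px [382 266  27  24] c [-33.8  14.1] size [55.1 20.5] ang 54.7 z [109.5 148.7 162.6]
toprim px [362 230  14  64] c [-1.1 23.3] size [115.8  17.4] ang 0.4 z [10.7 14.5 17.2]
```

View pics/w7.png

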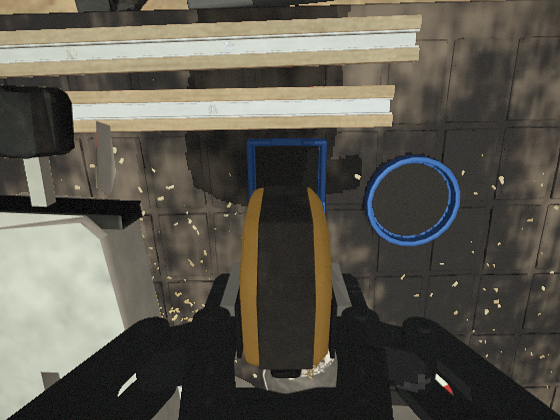

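Request:
nudge_tcp --steps '[[[-0.002,0.001,0.04],0],[[-0.002,0.001,0.065],0],[[-0.002,0.001,0.08],0],[[-0.002,0.001,0.087],0],[[-0.002,0.001,0.0925],0],[[-0.002,0.001,0.0925],0]]'

```text
clock: 15.78
tcp_pos: [0.4668, 0.0244, 0.0351]
orientation: [0.15, 3.138, -0.0]
wrist_force: [0.3, -0.4, -3.9]
width: 0.032
grip_force: 51.4
```

Request:
nudge_tcp --steps '[[[0,0,0],0],[[0,0,0],0],[[0,0,0],0]]' --finger_gap 0.075

```text
clock: 16.15
tcp_pos: [0.4669, 0.0243, 0.0353]
orientation: [0.151, 3.137, -0.0]
wrist_force: [0.3, -0.2, 0.5]
width: 0.0749
grip_force: 0.0
```

Request:
nudge_tcp --steps '[[[0,0,-0.03],0],[[0,0,-0.08],0],[[0,0,-0.13],0],[[0.0,0,-0.13],0]]'

```text
clock: 16.65
tcp_pos: [0.4689, 0.0239, 0.1692]
orientation: [0.15, 3.131, -0.002]
wrist_force: [0.1, 0.4, -0.6]
width: 0.0748
grip_force: 0.0
```

```bash
python3 - <<'E'
from h import *
c=cams.get_calibration("wrist");p,d=cams.read_camera("wrist");W=cloud(d,c)
cv2.imwrite("pics/w8.png",p[:,:,::-1])
rel((.6229,.1426,.15,180))
m=(W[...,2]>.03)&(W[...,2]<.085)&(abs(W[...,1]-.023)<.04)&(abs(W[...,0]-.475)<.08)
comps(p,W,d,m,"tape",80); print(np.percentile(W[m][:,2],[98,99.8]))
E
```

```text
clk 16.7 tcp [0.4678 0.0241 0.1667] yaw 174.51 tilt [ 0.0036 -0.001 ] w 0.0753 g 0.0 q6 -0.13
(0.6229, 0.1426, 0.15, 180) -> [-0.143   0.1328  0.0171] turn -0.0957
tape px [262 146  50  95] c [462.7  25.1] size [39.4 72.6] ang 84.1 z [43.7 68.7 74.5]
[0.07509798 0.07600177]
```

View pics/w8.png

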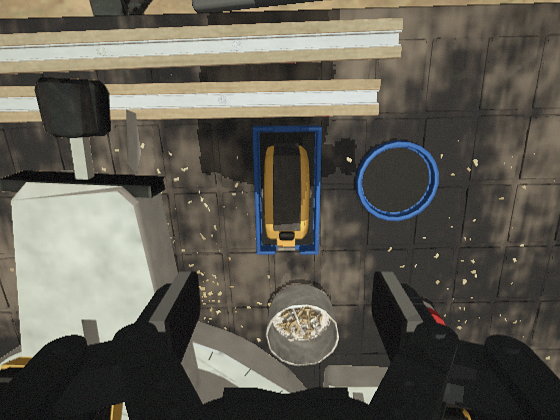

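Request:
nudge_tcp --steps '[[[-0.045,0.045,0],-0.03],[[-0.09,0.09,0],-0.06],[[-0.13,0.132,0],-0.095],[[-0.143,0.132,0],-0.095],[[-0.143,0.132,0],-0.095],[[-0.143,0.132,0],-0.095]]' --finger_gap 0.085

```text
clock: 17.45
tcp_pos: [0.6206, 0.1418, 0.1641]
orientation: [-0.002, -3.14, 0.0]
wrist_force: [0.5, -0.4, 1.3]
width: 0.0849
grip_force: 0.0
```

```bash
python3 - <<'E'
from h import *
z=np.load("top0.npz");W2=cloud(z["d"],cams.get_calibration("top"))
for x in np.arange(.64,.78,.015):
    m=(abs(W2[...,0]-x)<.0075)&(W2[...,1]>.07)&(W2[...,1]<.22)&(z["d"]>0); print(round(x,3),W2[m][:,2].max().round(3) if m.any() else "")
c=cams.get_calibration("wrist");p,d=cams.read_camera("wrist");W=cloud(d,c)
rel((.6229,.1426,.004,180))
m=(W[...,2]>.02)&(W[...,2]<.032)&(abs(W[...,1]-.143)<.035)&(abs(W[...,0]-.623)<.04)
comps(p,W,d,m,"wax",80)
m=(W[...,2]>.009)&(W[...,2]<.016)&(abs(W[...,1]-.121)<.042)&(abs(W[...,0]-.473)<.042)
comps(p,W,d,m,"dock",80)
E
```

```text
0.64 0.029
0.655 0.029
0.67 0.05
0.685 0.056
0.7 0.057
0.715 0.056
0.73 0.074
0.745 0.097
0.76 0.109
0.775 0.11
clk 17.5 tcp [0.6207 0.1417 0.1646] yaw 179.92 tilt [-0.0006 -0.0001] w 0.0848 g 0.0 q6 0.02
(0.6229, 0.1426, 0.004, 180) -> [-0.0023  0.0009  0.1606] turn -0.0014
wax px [256 169  60  59] c [621.5 141.9] size [49.8 49.6] ang 0.3 z [25.6 26.9 28.2]
dock px [212   0  96  52] c [488.5 122.8] size [35.2 70.9] ang 0.4 z [11.1 12.7 14. ]
```

Request:
nudge_tcp --steps '[[[-0.001,0,0.05],0],[[-0.001,0,0.1],0],[[-0.001,0,0.14],0],[[-0.001,0,0.16],0],[[-0.001,0,0.16],0]]'

```text
clock: 18.12
tcp_pos: [0.6215, 0.1419, 0.0042]
orientation: [-0.002, -3.14, 0.0]
wrist_force: [-0.4, -0.1, 0.1]
width: 0.0852
grip_force: 0.0
```

Request:
nudge_tcp --steps '[[[0,0,0],0],[[0,0,0],0],[[0,0,0],0],[[0,0,0],0]]' --finger_gap 0 --clamp_n 40

```text
clock: 18.62
tcp_pos: [0.6239, 0.1421, 0.0071]
orientation: [0.001, 3.139, -0.0]
wrist_force: [-1.3, -0.9, 6.9]
width: 0.0487
grip_force: 40.7
```

Request:
nudge_tcp --steps '[[[0,0,-0.03],0],[[0,0,-0.08],0],[[0,0,-0.1],0],[[0,0,-0.1],0]]'

```text
clock: 19.12
tcp_pos: [0.6237, 0.1422, 0.1064]
orientation: [0.001, 3.138, -0.0]
wrist_force: [-0.6, -0.6, -2.6]
width: 0.0484
grip_force: 42.2
```

```bash
python3 - <<'E'
from h import *
rel((.4725,.122,.107,180))
E
```

```text
clk 19.12 tcp [0.6237 0.1422 0.1064] yaw 179.96 tilt [ 0.0033 -0.    ] w 0.0484 g 42.2 q6 0.02
(0.4725, 0.122, 0.107, 180) -> [ 0.1512 -0.0203 -0.0011] turn -0.0007
```

Request:
nudge_tcp --steps '[[[0.04,-0.005,0],0],[[0.08,-0.01,0],0],[[0.12,-0.015,0],0],[[0.151,-0.02,0],0],[[0.151,-0.02,0],0],[[0.151,-0.02,0],0],[[0.151,-0.02,0],0]]'

```text
clock: 20.0
tcp_pos: [0.4718, 0.1222, 0.1042]
orientation: [-0.001, -3.141, 0.0]
wrist_force: [-0.5, 0.2, -2.1]
width: 0.0486
grip_force: 42.2
```

```bash
python3 - <<'E'
from h import *
c=cams.get_calibration("wrist");p,d=cams.read_camera("wrist");W=cloud(d,c)
cv2.imwrite("pics/w9.png",p[:,:,::-1])
rel((.4725,.122,.107,180))
h=cv2.cvtColor(p,cv2.COLOR_RGB2HSV);H,S=h[...,0].astype(int),h[...,1]
m=(W[...,2]>.11)&(W[...,2]<.14)&(abs(W[...,1]-.122)<.035)&(abs(W[...,0]-.473)<.04)&((H<8)|(H>172))&(S>100)
comps(p,W,d,m,"wax",80)
m=(W[...,2]>.009)&(W[...,2]<.016)&(abs(W[...,1]-.121)<.045)&(abs(W[...,0]-.473)<.045)
comps(p,W,d,m,"dock",80)
E
```

```text
clk 20.05 tcp [0.4718 0.1222 0.1043] yaw 179.95 tilt [-0.0006 -0.0001] w 0.0483 g 42.2 q6 -0.01
(0.4725, 0.122, 0.107, 180) -> [-0.0007 -0.0002 -0.0027] turn -0.0009
wax px [225 233 122 118] c [470.  122.2] size [51.1 48.6] ang 0.3 z [116.6 123.8 124.9]
dock px [236 163 101  78] c [462.2 122.8] size [71.2 56. ] ang 89.4 z [10.6 12.6 13.7]
```

View pics/w9.png

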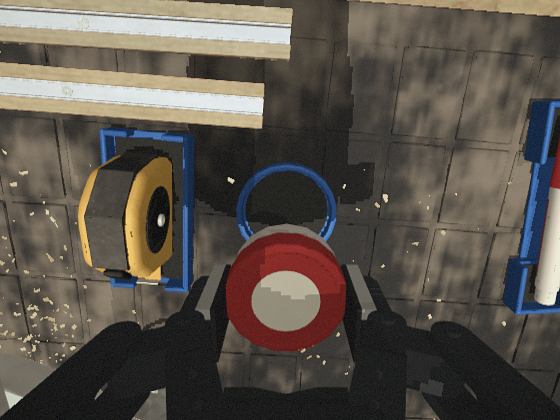

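Request:
nudge_tcp --steps '[[[0,0,0.04],0],[[0,0,0.065],0],[[0,0,0.08],0],[[0,0,0.087],0],[[0,0,0.0925],0],[[0,0,0.0925],0]]'

```text
clock: 20.8
tcp_pos: [0.4718, 0.1222, 0.0126]
orientation: [0.001, 3.141, -0.0]
wrist_force: [-0.8, 0.4, -1.3]
width: 0.0483
grip_force: 42.3
```

Request:
nudge_tcp --steps '[[[0,0,0],0],[[0,0,0],0],[[0,0,0],0]]' --finger_gap 0.07

```text
clock: 21.18
tcp_pos: [0.4718, 0.1222, 0.0127]
orientation: [0.001, 3.141, -0.0]
wrist_force: [0.5, -0.7, -0.6]
width: 0.0699
grip_force: 0.0
```

Request:
nudge_tcp --steps '[[[0,0,-0.03],0],[[0,0,-0.08],0],[[0,0,-0.14],0],[[0.0,0,-0.18],0],[[0.0,0,-0.18],0]]'

```text
clock: 21.8
tcp_pos: [0.4734, 0.1222, 0.1961]
orientation: [0.001, 3.135, -0.0]
wrist_force: [0.4, 0.7, -0.4]
width: 0.0697
grip_force: 0.0
```

```bash
python3 - <<'E'
from h import *
c=cams.get_calibration("wrist");p,d=cams.read_camera("wrist");W=cloud(d,c)
m=(W[...,2]>.025)&(W[...,2]<.045)&(abs(W[...,1]-.122)<.035)&(abs(W[...,0]-.473)<.04)
comps(p,W,d,m,"wax",80)
p,d=cams.read_camera("scene");q,_=cams.read_camera("wrist")
cv2.imwrite("pics/end.png",cv2.resize(np.vstack([p[120:330],q[60:330]]),None,fx=1.2,fy=1.2)[:,:,::-1])
E
```

```text
wax px [258 157  56  55] c [469.6 122.3] size [50.2 49.9] ang 86.7 z [29.6 30.9 32.2]
```

View pics/end.png

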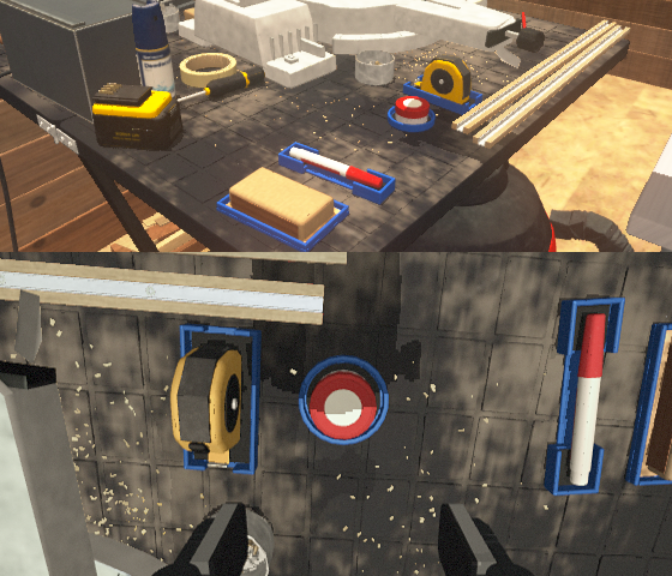

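The final picture shows all four items in their docks: tape at (215,400), tin at (343,405), marker at (588,400), and the block at (282,205) in the scene half. The screw tin is untouched, so I'm handing in.

```bash
python3 -c "
from station import env, cams, sensors, ticket
print(ticket.close_job())"
```

```text
the job is handed in; nothing more can be done
None
```

The marker, sanding block, tape measure and wax tin are each in their own dock, sitting flat in the camera checks; the screw tin was not touched, and I handed the job in at about 22 s of the 109 s allowed.

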